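# Mount the movement vice on its dovetail rail

## Task

Take the watch-movement vice from the bench, slide its carriage onto the dovetail rail from the rail's open tapered end, and push it gently home until it presses in the sprung tip of the stop's adjusting screw. Then turn the winged clamp knob on its side clockwise until the clamp grips the rail firmly, without overtightening it, and let go with the vice still bearing on that tip; do not ram or force anything, and leave the other things on the bench alone.

Things in the scene. Friction and masses are not known exactly. Their poses are not given: they have to be found in the camera images.
- carriage: Loose movement vice: aluminium carriage, 0.3 to 0.55 kg. Origin: centre of its underside (on the bench at z = 0); +x is its front, z up. Plate 56 (x) by 70 (y) mm, 14 to 24 mm high; under it two jaws, 0 to 14 mm high, embrace the rail with 1.2 mm play each side. An ear with the knob sticks out to y = +83 mm, 14 to 24 mm high. It goes on the rail front end first, its x axis along the rail's x.
- vice_grip (a point): Middle of the carriage's dark steel vice block, the part to hold: 44 (x) by 30 (y) by 36 mm high, centred on the carriage, from 24 to 60 mm above its origin (two 3 mm brass strips on top). This point is 42 mm above the carriage's origin; axes as the carriage's.
- clamp_pad: The small brass clamp pad of the carriage, in the middle of its +y jaw, seen only from below or the end; its origin coincides with the carriage's when the knob is loose, and it moves to the carriage's -y, 4.5 mm per radian of knob, pressing on the rail's flank.
- clamp_knob (a joint): Angle of the winged clamp knob: 0 loose, wing along the carriage's x; grows clockwise seen from above. Friction 0.22 N m; stays where left. On the rail the pad takes up the play at about 0.9 rad, drawing the carriage up to 2 mm to +y; then torque rises. Firmly tight at about 1.1 rad; past about 1.35 rad overtightened (pad over 60 N).
- knob_grip (a point): Middle of the knob's wing, on its axis, 62 mm to +y and 39 mm above the carriage's origin. The wing is black, 40 mm long, 10 mm thick, 18 mm high (30 to 48 mm above the carriage's origin); x is along the wing. Under it a steel collar, 28 mm across, 24 to 30 mm above the carriage's origin, on the ear.
- rail: Fixed steel dovetail rail, 150 mm long along its x, on a foot plate 170 by 84 by 8 mm. Origin: centre of the foot's underside, on the bench; z up. Dovetail 28 to 40 mm above the bench, 22 mm wide at its root, 34 mm near the top. Seated (plate on the rail's top) the carriage's origin is 26 mm above the rail's, at y = 0; play lets it lift about 2 mm.
- rail_entry (a point): Centre of the rail's top at its open end (x = -75, z = 40 mm in the rail's frame), where the carriage goes on, moving to the rail's +x. The last 16 mm of the rail taper to a nose about 3 mm narrower each side and 2 mm lower.
- stop: Fixed stop block across the rail, 14 (x) by 46 (y) mm, 27 to 52 mm high. Origin: on the rail's axis at bench height, mid-length; axes as the rail's. A screw with a sprung tip, 45 mm high, points to -x from it; its setting varies and is not measured: the carriage meets the tip with its origin 46 to 68 mm to -x of this one. The tip yields 6 mm at 0.5 N/mm, then is rigid; over 15 N marks it.
- oil_bottle: Bystander: small amber bottle, 36 mm across, 75 mm high; origin under its centre.
- bench_block: Bystander: dark steel bench block 46 x 46 x 30 mm; origin under its centre.
- parts_jar: Bystander: glass jar with metal lid, 52 mm across, 45 mm high; origin under its centre.
- screwdriver: Bystander: screwdriver 140 mm long, lying along its x axis; origin at mid-length on the bench.
Things that resemble listed ones, but are neither listed nor needed, are in the scene too. Leave any blue look-alike of the carriage alone.

How it is judged:
On the way, in this order (a step that is already met when the one before it is completed fails the run):
1. the carriage is on the dovetail from its open end (x of carriage in the frame of rail above -0.075 m and y of carriage in the frame of rail between -0.004 and 0.004 m and z of carriage in the frame of rail between 0.023 and 0.0295 m and angle between the x axis of carriage and the x axis of rail, either way round below 0.1 rad), for 0.1 s.
2. the carriage presses on the sprung tip of the stop (contact force between carriage and stop above 1.5 N and x of carriage in the frame of stop above -0.072 m), for 0.1 s.
3. the clamp knob is tightened and the pad presses on the rail (value of joint clamp_knob above 0.9 rad and contact force between clamp_pad and rail above 8 N), for 0.2 s.
At the end, for the whole second after the job is handed in: The carriage sits on the dovetail (within 4 mm sideways and 3 mm in height of its seat, within 0.07 rad), its front still bearing on the stop's sprung tip (over 0.1 N), the clamp knob past 0.9 rad with its pad pressing on the rail with more than 8 N, all at rest and released (all of step 3 and x of carriage in the frame of stop above -0.072 m and contact force between carriage and stop above 0.1 N and y of carriage in the frame of rail between -0.004 and 0.004 m and z of carriage in the frame of rail between 0.023 and 0.029 m and angle between the x axis of carriage and the x axis of rail, either way round below 0.07 rad and linear speed of carriage below 0.01 m/s); the robot touches nothing.
It fails at once if the carriage is rammed against the stop (over 15 N) (contact force between carriage and stop above 15 N).
It fails at once if the carriage is forced on the rail (over 30 N) while it is being slid on (contact force between carriage and rail above 30 N and value of joint clamp_knob below 0.35 rad).
It fails at once if the clamp is overtightened (pad on rail over 60 N) (contact force between clamp_pad and rail above 60 N).
It fails at once if a bystander is disturbed (distance of any of oil_bottle, bench_block, parts_jar, screwdriver from where it was at the start of the episode above 0.015 m).
It also fails if it takes over 61 s, if anything falls off the work surface, if the arm or the gripper's body presses on something with over 40 N, if the wrist force passes 120 N, or if a joint passes its speed limit or range.

## Robot

A 7-joint arm with a two-finger parallel gripper is mounted at the origin on the work surface. World frame = base frame: x ahead of the robot, y to its left, z up, the work surface at z = 0. Lengths are in m, angles in rad, forces in N, time in s.
With the tool pointing down it reaches from about 0.4 to 0.875 m from the base axis. Payload 6.5 kg.
Tool frame: the origin (TCP) lies where the fingers leave the gripper's body, on its centre line; the fingertips stand 73 mm ahead of it and the grasp point (between the pads) lies 54 mm ahead of it; z points along the fingers, y is the line along which they close (so a half turn about z gives the same grasp; the last joint's range is limited). The gripper opens to 85 mm and grips with 20 to 120 N. Pads are 22 mm wide; open, the fingers measure 114 mm over their backs; the gripper's body (76 mm by 85 mm) begins 54 mm behind the grasp point. The pads swing forward as they close: fully open they stand 13 mm farther back than shut.
Start: joints at [-1.393, 0.536, -0.004, 1.538, 0.003, 1.067, -0.071], TCP at [0.157, 0.631, 0.304] pointing down, gripper open.
Joint ranges: [-2.7, 2.7], [-0.37, 2.16], [-1.27, 1.26], [0.24, 2.4], [-1.31, 4.45], [0.19, 1.91], [-2.76, 2.76]. Speed limits (rad/s): [2.39, 2.39, 3.14, 3.14, 3.14, 3.14, 3.14].

## Interface

Orientations are given as a rotation vector (axis times angle).
In Python, from cell import * gives the robot as it stands. The module is installed in compiled form; this text tells all that it offers.
- The arm moves only by the tool drive_tool, never from a script. Its arguments are lists of equal length, an entry for each row: "jaw": the opening, from 0 (shut) to 1 (fully open); "travel": the shift along the tool's x, y, z in cm, a list of three; "turn": the turn, a rotation vector about the tool's x, y, z in rad, a list of three. A call has 1 to 10 rows; each row is the pose to reach, as a shift and turn from the pose commanded when the call began, along the tool's axes at that moment; what a row does not reach only later rows make up. A row lasts 1/10 s, in which the tool goes at most 50 mm and 8.59 degrees, less where a joint would pass 70% of its speed; a pose out of reach is approached as far as the arm can. A call with a gripper value outside its range is refused whole. The fingers move at their own pace and stop on an object; the grip force is fixed at half the most. Time passes only in rows, so rows that repeat a pose let the fingers close. It gives the time, the measured TCP pose, the force, the opening and the grip force at its end, in the units of the state.
- state(): the state, without advancing time (a new reading comes with each control period).
- grab_frame(name): name is "scene" or "top" or "wrist"; returns (picture, depth): 480x640x3 uint8, red, green, blue; 480x640 float32, m along the optical axis (not along the pixel's ray), 0 where there is no reading.
- camera_params(name): a dict with "fovy" (degrees; the focal length in pixels is half the picture's height over the tangent of half this angle, whatever the lens; pixels are square), "cx", "cy" (the principal point, pixels), "rvec" (rotation vector, rad) and "tvec" (3), from world to camera coordinates, as OpenCV has them. Camera axes: x right, y down, z forward; pixel columns grow to the right and rows downward; lengths in m; the calibration is good to about 2 mm. A picture is of the moment at which its call begins: read the wrist's pose just before it. camera_params takes no time and is no camera call; for the wrist camera it gives the pose at the moment of the call.
- finish_job(): hands the job in; it is judged then, once.
The state is a dict: "time_s": time; "qpos": joint angles; "joint_vel": joint speeds; "effort": joint torques, N m; "tcp_pos": TCP position; "tcp_rot": TCP orientation; "contact_force": force on the tool from outside, world axes, zero at the start; "torque": the same for the moment, N m; "grip_width": opening from 0.0 (shut) to 1.0 (fully open); "grip_force": force on a finger pad.
Only numpy, scipy, OpenCV 4.12 (cv2) and the standard library are available. Lean on these libraries where they do the work, as an engineer would, in place of code of your own. Each camera call takes 0.05 s, during which the arm holds its last target. There are 200 camera calls.

## Working session

There is one attempt and no reset: what is moved stays moved. The work goes in short steps, Python scripts to look and compute and a tool call to move; the robot and the scene stay as the last step left them, time stands still between calls to the robot, and variables do not carry over. Pictures are saved under pics/ and viewed, at most 10 in all, crops included, and the job is handed in when it is done.

Besides the shell and the picture viewer there is one more tool, called after "Emit:" as name(argument=value, ...) on one line, values as JSON. drive_tool: Moves the arm, as the interface text tells. Its arguments: {"type":"object","properties":{"jaw":{"type":"array"},"travel":{"type":"array"},"turn":{"type":"array"}},"required":["jaw","travel","turn"]}

```bash
mkdir -p pics; cat > h.py <<'E'
from cell import *
import numpy as np, cv2
from scipy.spatial.transform import Rotation as R
def snap(n):
    p=camera_params(n); im,d=grab_frame(n); return im,d,p
def cloud(d,p):
    f=240/np.tan(np.radians(p['fovy'])/2); v,u=np.mgrid[0:480,0:640]
    c=np.stack([(u-p['cx'])/f*d,(v-p['cy'])/f*d,d],-1)
    Rm=R.from_rotvec(np.ravel(p['rvec'])).as_matrix()
    return (c-np.ravel(p['tvec']))@Rm
def ray(p,u,v,z):
    f=240/np.tan(np.radians(p['fovy'])/2); Rm=R.from_rotvec(np.ravel(p['rvec'])).as_matrix()
    o=-Rm.T@np.ravel(p['tvec']); r=Rm.T@np.array([(u-p['cx'])/f,(v-p['cy'])/f,1]); return o+r*(z-o[2])/r[2]
E
python3 - <<'E'
from h import *
import pickle
s=state(); print({k:np.round(v,3) for k,v in s.items()})
D={}
for n in("scene","top"):
    D[n]=snap(n); cv2.imwrite(f"pics/{n}0.png",D[n][0][...,::-1]); print(n,D[n][2])
pickle.dump(D,open("d0.pkl","wb"))
E
```

```text
{'time_s': np.float64(0.0), 'qpos': array([-1.393,  0.537, -0.004,  1.539,  0.003,  1.067, -0.071]), 'joint_vel': array([-0.001,  0.001,  0.001,  0.002, -0.001, -0.002, -0.   ]), 'effort': array([ 0.0000e+00, -5.8341e+01,  1.0490e+00, -2.5911e+01,  1.2000e-02,
        1.0000e-02,  0.0000e+00]), 'tcp_pos': array([0.157, 0.63 , 0.303]), 'tcp_rot': array([-3.820e-01, -3.118e+00,  3.000e-03]), 'contact_force': array([ 1.17 , -0.304, -0.559]), 'torque': array([ 0.03 ,  0.004, -0.024]), 'grip_force': np.float64(0.0), 'grip_width': np.float64(0.999)}
scene {'fovy': 55.81540635018965, 'cx': 323.78948619099117, 'cy': 237.9738541720984, 'rvec': array([ 1.47533604,  2.35827229, -0.65789292]), 'tvec': array([ 0.18911075, -0.391348  ,  1.27310701])}
top {'fovy': 51.78573480090666, 'cx': 304.70794769262676, 'cy': 223.61581896918736, 'rvec': array([ 2.1406496 , -2.04844875,  0.24009529]), 'tvec': array([0.02164831, 0.56157645, 0.90087057])}
```

View pics/top0.png

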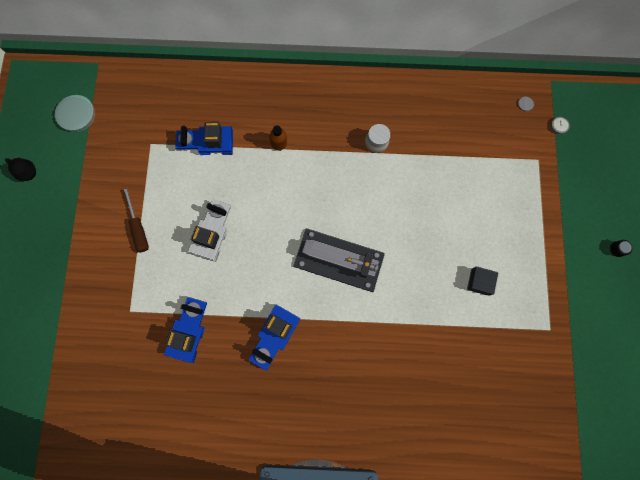

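View pics/scene0.png

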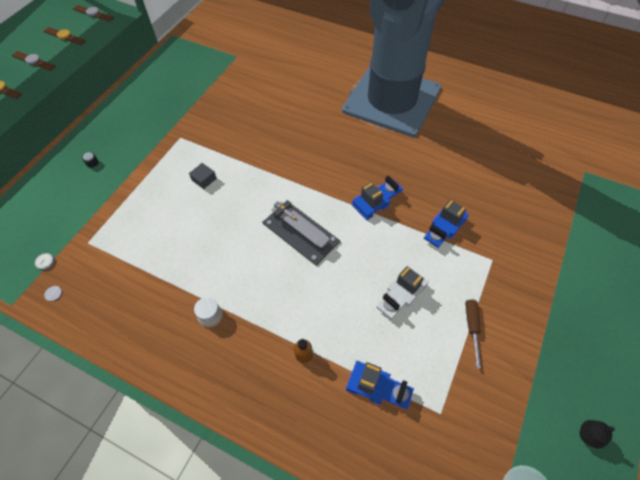

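The top view shows four vices. Three are blue look-alikes at (212,138), (186,330) and (275,337). The fourth, at (207,235), has bare aluminium, a black wing knob at (216,210) and a dark vice block at (205,237), so it is the carriage. The rail is at (340,260), with the stop at (368,264) and its open end on the left at (303,248). I'll confirm with a crop and measure both.

```bash
python3 - <<'E'
from h import *
import pickle
D=pickle.load(open("d0.pkl","rb")); im,d,p=D["top"]
cv2.imwrite("pics/crop0.png",cv2.resize(im[190:310,170:390],None,fx=3.6,fy=3.6,interpolation=cv2.INTER_CUBIC)[...,::-1])
W=cloud(d,p); hsv=cv2.cvtColor(im,cv2.COLOR_RGB2HSV)
v,u=np.mgrid[0:480,0:640]
def box(n,b): return (u>b[0])&(u<b[2])&(v>b[1])&(v<b[3])
C=box(0,(180,190,240,268)); Rl=box(0,(290,225,390,295))
print("paper z",np.median(W[box(0,(420,180,480,240))][:,2]))
def rect(m,n):
    q=W[m][:,:2].astype(np.float32)
    r=cv2.minAreaRect(q*1000); print(n,len(q),np.round(r[0],1),np.round(r[1],1),round(r[2],1),"z",np.round(np.median(W[m][:,2]),4),"med",np.round(np.median(q,0),4))
rect(C&(W[...,2]>.052)&(W[...,2]<.068),"vice top")
rect(C&(W[...,2]>.041)&(W[...,2]<.052),"wing")
rect(C&(W[...,2]>.019)&(W[...,2]<.028),"plate")
rect(Rl&(W[...,2]>.004)&(W[...,2]<.013),"foot")
rect(Rl&(W[...,2]>.036)&(W[...,2]<.043),"rail")
rect(Rl&(W[...,2]>.046),"stop")
# colour: foot dark on paper, corners cast at z=8mm
g=hsv[...,2]
br=C&(hsv[...,0]>12)&(hsv[...,0]<35)&(hsv[...,1]>110)&(g>90)
n,l,st,ce=cv2.connectedComponentsWithStats(br.astype(np.uint8))
for i in range(1,n):
    if st[i,4]>5: print("brass",ce[i],st[i,4],ray(p,*ce[i],.060))
E
```

```text
paper z 0.0013512576029487376
vice top 358 [552.9 236.9] [44.4 80.9] 73.3 z 0.0612 med [0.5282 0.243 ]
wing 137 [553.7 235.2] [41.1 83.1] 75.2 z 0.0485 med [0.5852 0.2263]
plate 795 [552.  237.3] [ 56.8 118.5] 74.3 z 0.0247 med [0.552  0.2361]
foot 2255 [502.5 -29. ] [140.8 202.4] 2.5 z 0.0086 med [ 0.4907 -0.0211]
rail 929 [499.7 -25. ] [149.7  39.9] 74.0 z 0.0406 med [ 0.5052 -0.0138]
stop 302 [423.4 -31.5] [126.3 180.6] 87.2 z 0.0523 med [ 0.4881 -0.0743]
brass [195.72222222 232.83333333] 36 [0.53356413 0.25891657 0.06      ]
brass [210.16666667 237.52777778] 36 [0.52544347 0.22981062 0.06      ]
```

View pics/crop0.png

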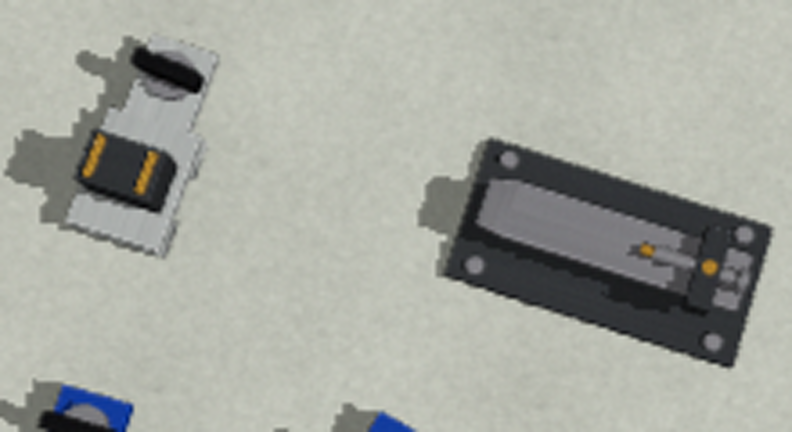

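The crop confirms it: the bare aluminium vice at crop (130,150) has a plate of 57×118 mm, which matches 56×118. The rail's open tapered nose is on the left at crop (490,205), and the screw tip at (645,248) points at it. I'll now refine the rail axis and work out the first move.

```bash
cat >> h.py <<'E'
def down(xang):  # tool x at world angle xang, pointing down
    c,s=np.cos(xang),np.sin(xang); return np.array([[c,s,0],[s,-c,0],[0,0,-1.]])
def rel(pos,xang,P=None,Q=None):
    s=state(); P=s['tcp_pos'] if P is None else P; M=R.from_rotvec(s['tcp_rot'] if Q is None else Q).as_matrix()
    return np.round(M.T@(np.array(pos)-P)*100,2), np.round(R.from_matrix(M.T@down(xang)).as_rotvec(),4)
E
python3 - <<'E'
from h import *
import pickle
im,d,p=pickle.load(open("d0.pkl","rb"))["top"]
W=cloud(d,p); v,u=np.mgrid[0:480,0:640]
Rl=(u>290)&(u<390)&(v>225)&(v<295)
a=np.radians(-106); ex=np.array([np.cos(a),np.sin(a)]); ey=np.array([-ex[1],ex[0]])
q=W[Rl]; L=np.c_[(q[:,:2]-[.4997,-.025])@ex,(q[:,:2]-[.4997,-.025])@ey,q[:,2]]
def sl(zl,zh,n):
    m=(L[:,2]>zl)&(L[:,2]<zh); P=L[m]; print(n)
    for x0 in np.arange(-.09,.09,.02):
        s=P[(P[:,0]>=x0)&(P[:,0]<x0+.02)]
        if len(s)>5: print(round(x0+.01,3),len(s),np.round(np.percentile(s[:,1],[2,50,98])*1000,1),round(np.median(s[:,2]),4))
    print("x range",np.round(np.percentile(P[:,0],[0.5,99.5])*1000,1))
sl(.036,.043,"rail");sl(.0055,.0125,"foot");sl(.049,.056,"stop")
g=cv2.cvtColor(im,cv2.COLOR_RGB2HSV)
print(rel((.529,.244,.20),np.radians(74.3)))
E
```

```text
rail
-0.08 32 [-10.9   1.7  15.2] 0.0389
-0.06 145 [-13.7   2.3  17.4] 0.0401
-0.04 156 [-13.8   1.8  18.3] 0.0408
-0.02 152 [-13.5   1.4  18.3] 0.0409
0.0 153 [-13.3   3.6  18.6] 0.0409
0.02 120 [-13.6  -0.3  19.1] 0.0408
0.04 96 [-18.   -2.7  19. ] 0.0406
0.06 52 [-19.9  -1.7  19. ] 0.0406
0.08 23 [-11.6  -3.1  19.1] 0.0398
x range [-74.1  73.9]
foot
-0.08 232 [-39.2  -3.4  41.9] 0.0091
-0.06 226 [-43.1 -16.1  43.7] 0.0089
-0.04 231 [-39.4 -16.1  42.8] 0.0087
-0.02 229 [-39.2 -15.1  44. ] 0.0086
0.0 231 [-39.2 -14.9  43.9] 0.0087
0.02 227 [-38.7 -15.6  43.3] 0.0091
0.04 221 [-38.5 -16.5  43.6] 0.0088
0.06 175 [-38.3 -20.5  44.8] 0.009
0.08 209 [-37.5  -7.6  44.4] 0.009
x range [-85.   84.5]
stop
0.02 17 [-0.2  2.7  6.3] 0.0505
0.04 71 [-18.8   3.1  24.5] 0.0527
0.06 126 [-19.5   1.9  24.9] 0.0527
0.08 15 [-1.9  2.5  9. ] 0.0523
x range [18.5 74.4]
(array([-45.44, -28.5 ,  10.36]), array([-1.1000e-03,  1.3000e-03,  1.6011e+00]))
```

Emit:
drive_tool(jaw=[1,1,1,1,1,1,1,1,1,1], travel=[[-2,-1.3,0.5],[-6,-3.8,1.4],[-10.5,-6.6,2.4],[-15,-9.4,3.4],[-19.5,-12.2,4.4],[-24,-15,5.4],[-28.5,-17.9,6.5],[-33,-20.7,7.5],[-37,-23.2,8.4],[-40,-25,9]], turn=[[0,0,0.1],[0,0,0.24],[0,0,0.38],[0,0,0.52],[0,0,0.66],[0,0,0.8],[0,0,0.94],[0,0,1.08],[0,0,1.22],[0,0,1.36]])

```text
time_s: 1.1
tcp_pos: [0.4801, 0.2955, 0.2148]
tcp_rot: [-2.263, -2.178, 0.001]
contact_force: [-0.1, 0.4, 0.1]
grip_width: 0.997
grip_force: 0.0
```

```bash
python3 - <<'E'
from h import *
s=state(); print(s['time_s'],s['tcp_pos'],s['qpos'][6]); print(rel((.529,.244,.20),np.radians(74.3)))
E
```

```text
1.1 [0.48011144 0.29549794 0.21475574] -0.44821760423655044
(array([-4.96,  5.08,  1.47]), array([-3.000e-04,  2.000e-04,  2.357e-01]))
```

Emit:
drive_tool(jaw=[1,1,1,1,1,1], travel=[[-1.8,1.8,0.5],[-3.2,3.2,1],[-4.2,4.2,1.3],[-4.56,4.59,1.36],[-4.56,4.59,1.36],[-4.56,4.59,1.36]], turn=[[0,0,0.1],[0,0,0.2],[0,0,0.24],[0,0,0.24],[0,0,0.24],[0,0,0.24]])

```text
time_s: 1.7
tcp_pos: [0.523, 0.2512, 0.2018]
tcp_rot: [-2.5, -1.901, -0.0]
contact_force: [0.1, 0.4, 0.7]
grip_width: 0.997
grip_force: 0.0
```

```bash
python3 - <<'E'
from h import *
s=state(); print(s['time_s'],s['tcp_pos'],s['qpos'][6]); print(rel((.529,.244,.101),np.radians(74.3)))
im,d,p=snap("wrist"); cv2.imwrite("pics/w1.png",im[...,::-1]); W=cloud(d,p)
hsv=cv2.cvtColor(im,cv2.COLOR_RGB2HSV)
near=np.hypot(W[...,0]-.529,W[...,1]-.244)<.06
br=near&(W[...,2]>.05)&(W[...,2]<.07)
print(br.sum(), cv2.minAreaRect((W[br][:,:2]*1000).astype(np.float32)) if br.sum()>5 else 0)
b=near&(hsv[...,0]>12)&(hsv[...,0]<35)&(hsv[...,1]>110)&(hsv[...,2]>90)
n,l,st,ce=cv2.connectedComponentsWithStats(b.astype(np.uint8))
for i in range(1,n):
    if st[i,4]>30: print("brass",ce[i],st[i,4],ray(p,*ce[i],.060))
E
```

```text
1.7 [0.52302047 0.25123844 0.20175193] -0.52501764149602
(array([-0.54,  0.78, 10.07]), array([-0.0007, -0.0007,  0.0038]))
3787 ((528.2373657226562, 244.0714111328125), (44.33763122558594, 30.02610206604004), 74.28170013427734)
brass [338.43939394 239.47575758] 330 [0.53232977 0.25737262 0.06      ]
brass [337.59493671 288.4778481 ] 316 [0.52411858 0.22838133 0.06      ]
```

View pics/w1.png

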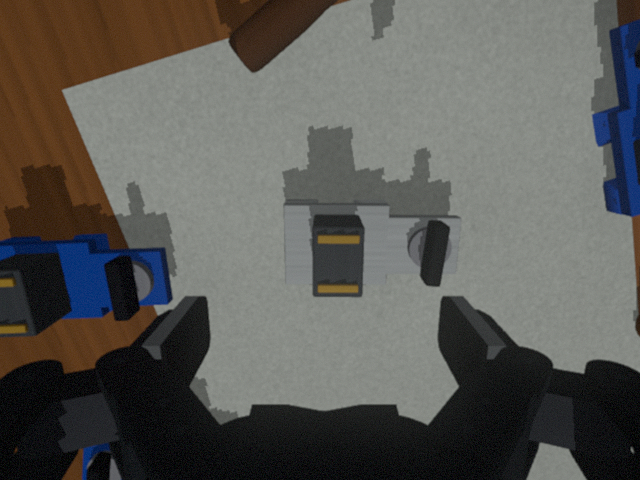

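The wrist view shows the vice block at (338,265) between the fingers, with the knob wing at (435,253). The block measures 44.3×30.0 mm, as described. I'll narrow the jaw so the finger clears the wing, then settle.

Emit:
drive_tool(jaw=[0.6,0.6,0.6], travel=[[0,0,0],[0,0,0],[0,0,0]], turn=[[0,0,0],[0,0,0],[0,0,0]])

```text
time_s: 2.05
tcp_pos: [0.5235, 0.2504, 0.2018]
tcp_rot: [-2.502, -1.899, -0.0]
contact_force: [-1.2, -0.1, -0.1]
grip_width: 0.601
grip_force: 0.0
```

```bash
python3 - <<'E'
from h import *
s=state(); print(s['time_s'],s['tcp_pos'],s['grip_width']); print(rel((.5283,.2438,.101),np.radians(74.3)))
E
```

```text
2.05 [0.52348201 0.25040203 0.2017991 ] 0.6010124441791036
(array([-0.51,  0.64, 10.08]), array([-0.    , -0.0002,  0.0019]))
```

Emit:
drive_tool(jaw=[0.6,0.6,0.6,0.6,0.6,0.6,0.6], travel=[[-0.3,0.3,1],[-0.5,0.64,3],[-0.51,0.64,5],[-0.51,0.64,6.5],[-0.51,0.64,7],[-0.51,0.64,7],[-0.51,0.64,7]], turn=[[0,0,0],[0,0,0],[0,0,0],[0,0,0],[0,0,0],[0,0,0],[0,0,0]])

```text
time_s: 2.75
tcp_pos: [0.5289, 0.2435, 0.1322]
tcp_rot: [2.503, 1.898, 0.001]
contact_force: [-0.2, -0.3, -0.3]
grip_width: 0.601
grip_force: 0.0
```

```bash
python3 - <<'E'
from h import *
s=state(); print(s['time_s'],s['tcp_pos'],s['contact_force']); print(rel((.5283,.2438,.101),np.radians(74.3)))
E
```

```text
2.75 [0.52889986 0.24349056 0.13217501] [-0.22499058 -0.29881287 -0.30814169]
(array([ 0.01, -0.07,  3.12]), array([ 0.0007, -0.0005,  0.001 ]))
```

Emit:
drive_tool(jaw=[0.6,0.6,0.6,0.6,0.2,0.2,0.2,0.2], travel=[[0,0,1.3],[0,0,2.4],[0,0,3.1],[0,0,3.1],[0,0,3.1],[0,0,3.1],[0,0,3.1],[0,0,3.1]], turn=[[0,0,0],[0,0,0],[0,0,0],[0,0,0],[0,0,0],[0,0,0],[0,0,0],[0,0,0]])

```text
time_s: 3.55
tcp_pos: [0.5288, 0.2434, 0.101]
tcp_rot: [2.503, 1.898, 0.001]
contact_force: [0.2, -0.5, -0.0]
grip_width: 0.338
grip_force: 59.9
```

Emit:
drive_tool(jaw=[0.2,0.2,0.2,0.2,0.2,0.2,0.2,0.2,0.2,0.2], travel=[[0,0,-1],[0,0,-2.5],[-0.5,0.2,-4],[-2.5,0.8,-4],[-5,1.7,-4],[-8,2.7,-4],[-11,3.7,-4],[-13,4.4,-4],[-14.1,4.7,-4],[-14.1,4.7,-4]], turn=[[0,0,0],[0,0,0],[0,0,0],[0,0,0],[0,0,0],[0,0,0],[0,0,0],[0,0,0],[0,0,0],[0,0,0]])

```text
time_s: 4.55
tcp_pos: [0.536, 0.0931, 0.1416]
tcp_rot: [2.505, 1.894, 0.001]
contact_force: [0.6, 0.2, -3.0]
grip_width: 0.344
grip_force: 59.7
```

```bash
python3 - <<'E'
from h import *
import pickle
s=state(); print(s['time_s'],s['tcp_pos'],R.from_rotvec(s['tcp_rot']).as_matrix()[:,0],s['contact_force'])
D={n:snap(n) for n in("top","wrist")}; pickle.dump(D,open("d2.pkl","wb"))
for n in D:
    im,d,p=D[n]; W=cloud(d,p); cv2.imwrite(f"pics/{n}2.png",im[...,::-1])
    c=s['tcp_pos']; 
    near=np.hypot(W[...,0]-c[0],W[...,1]-c[1])<.12
    m=near&(W[...,2]>.056)&(W[...,2]<.069); P=W[m]
    if len(P)>50:
        print(n,"plate",len(P),cv2.minAreaRect((P[:,:2]*1000).astype(np.float32)),np.median(P[:,2]))
    m=(W[...,2]>.0365)&(W[...,2]<.043)&(W[...,0]>.4)&(W[...,0]<.62)&(W[...,1]>-.13)&(W[...,1]<.055)
    a=np.radians(-105.5); ex=np.array([np.cos(a),np.sin(a)]); ey=np.array([-ex[1],ex[0]])
    L=(W[m][:,:2]-[.5019,-.0256]); X=L@ex;Y=L@ey
    for x0 in np.arange(-.075,.075,.015):
        k=(X>=x0)&(X<x0+.015)&(abs(Y)<.03)
        if k.sum()>10: print(n,round(x0+.0075,4),k.sum(),np.round(np.percentile(Y[k],[2,50,98])*1000,1))
E
```

```text
4.55 [0.53601975 0.09305352 0.14163313] [ 2.72537795e-01  9.62145071e-01 -1.11561151e-04] [ 0.63426423  0.24286162 -3.04044955]
top plate 123 ((552.075439453125, 64.76031494140625), (8.289826393127441, 117.73108673095703), 75.37577819824219) 0.0648667306645312
top -0.0675 106 [-14.8   0.2  14.6]
top -0.0525 113 [-15.9  -0.4  16.6]
top -0.0375 110 [-15.8   0.6  16.7]
top -0.0225 102 [-15.6   0.3  15.9]
top -0.0075 110 [-15.3   0.5  16.2]
top 0.0075 111 [-15.6   0.5  16.5]
top 0.0225 87 [-16.   -3.2  16.3]
top 0.0375 85 [-15.7  -4.1  16.6]
top 0.0525 11 [-22.8  -8.1  19.6]
top 0.0675 69 [-15.9  -4.4  16.3]
wrist plate 13130 ((560.0784912109375, 95.37394714355469), (45.8698616027832, 123.65821838378906), 65.05010223388672) 0.06384024593111452
wrist -0.0525 502 [-15.7  -0.5  14.9]
```

View pics/wrist2.png

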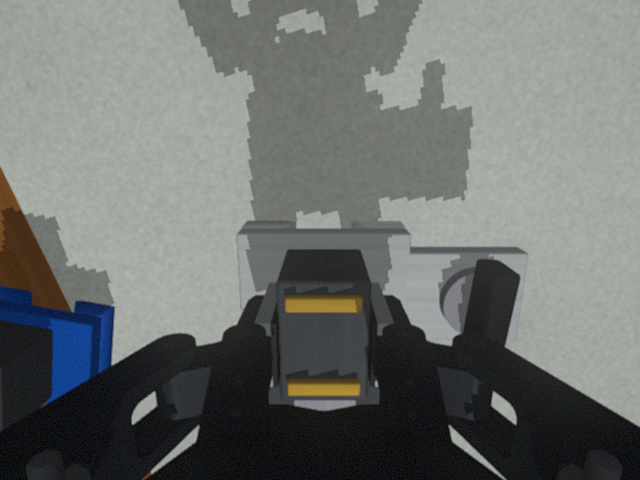

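Emit:
drive_tool(jaw=[0.2,0.2,0.2,0.2,0.2,0.2], travel=[[0,-0.02,0.5],[0,-0.03,1],[0,-0.03,1.35],[0,-0.03,1.35],[-0.6,-0.03,1.35],[-1.2,-0.03,1.35]], turn=[[0,0,-0.005],[0,0,-0.005],[0,0,-0.005],[0,0,-0.005],[0,0,-0.005],[0,0,-0.005]])

```text
time_s: 5.25
tcp_pos: [0.5321, 0.083, 0.1272]
tcp_rot: [2.498, 1.905, -0.0]
contact_force: [-0.4, 0.6, -2.2]
grip_width: 0.343
grip_force: 59.7
```

```bash
cat >> h.py <<'E'
RC=np.array([.5022,-.0257]); _a=np.radians(-105.5); EX=np.array([np.cos(_a),np.sin(_a)]); EY=np.array([-EX[1],EX[0]])
def rep():
    s=state(); P=s['tcp_pos']; F=s['contact_force']; x=R.from_rotvec(s['tcp_rot']).as_matrix()
    print("t",s['time_s'],"rail x,y,z mm",np.round([(P[:2]-RC)@EX*1e3,(P[:2]-RC)@EY*1e3,P[2]*1e3],1),"ang",round(np.degrees(np.arctan2(x[1,0],x[0,0])),2),"tilt",np.round(x[2,:2],4),"F",np.round([F[:2]@EX,F[:2]@EY,F[2]],2),"T",np.round(s['torque'],2),"g",s['grip_width'].round(3),s['grip_force'].round(1))
E
python3 - <<'E'
from h import *
rep()
E
```

```text
Traceback (most recent call last):
  File "h.py", line 22, in rep
    print("t",s['time_s'],"rail x,y,z mm",np.round([(P[:2]-RC)@EX*1e3,(P[:2]-RC)@EY*1e3,P[2]*1e3],1),"ang",round(np.degrees(np.arctan2(x[1,0],x[0,0])),2),"tilt",np.round(x[2,:2],4),"F",np.round([F[:2]@EX,F[:2]@EY,F[2]],2),"T",np.round(s['torque'],2),"g",s['grip_width'].round(3),s['grip_force'].round(1))
                                                                                                                                                                                                                                                              ^^^^^^^^^^^^^^^^^^^^^
AttributeError: 'float' object has no attribute 'round'
```

Emit:
drive_tool(jaw=[0.2,0.2,0.2,0.2,0.2,0.2], travel=[[-0.3,0,-0.05],[-0.6,0,-0.05],[-0.9,0,-0.05],[-1.2,0,-0.05],[-1.5,0,-0.05],[-1.5,0,-0.05]], turn=[[0,0,0],[0,0,0],[0,0,0],[0,0,0],[0,0,0],[0,0,0]])

```text
time_s: 5.85
tcp_pos: [0.5281, 0.0684, 0.1277]
tcp_rot: [2.499, 1.904, -0.0]
contact_force: [-0.6, -0.0, -3.9]
grip_width: 0.344
grip_force: 59.7
```

```bash
sed -i "s/s\['grip_width'\].round(3),s\['grip_force'\].round(1)/round(s['grip_width'],3),round(s['grip_force'],1)/" h.py
python3 - <<'E'
from h import *
rep()
im,d,p=snap("scene"); u0=cv2.resize(im[180:280,240:380],None,fx=5,fy=5,interpolation=cv2.INTER_CUBIC); cv2.imwrite("pics/s3.png",u0[...,::-1])
E
```

```text
t 5.85 rail x,y,z mm [-97.6  -0.2 127.7] ang 74.61 tilt [-0.0003  0.    ] F [ 0.18 -0.57 -3.86] T [0.04 0.06 0.01] g 0.344 59.7
```

View pics/s3.png

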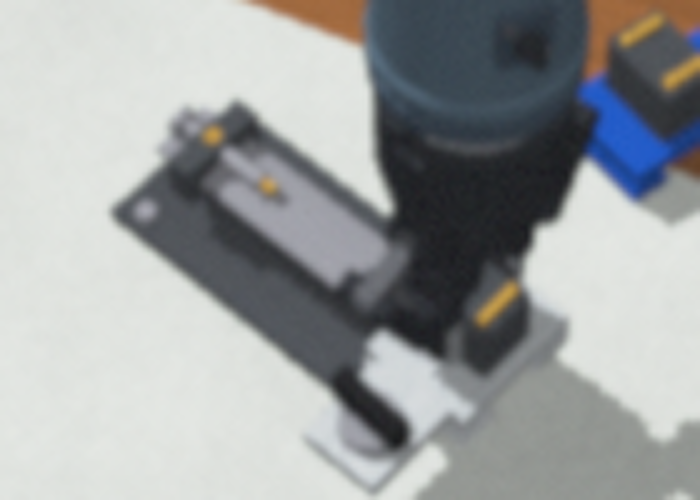

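The crop shows the carriage plate at (400,370) just over the rail's nose at about (370,280), square to it, with no side force. Next I'll slide it on in small steps.

Emit:
drive_tool(jaw=[0.2,0.2,0.2,0.2,0.2,0.2], travel=[[-0.2,0,0],[-0.4,0,0],[-0.6,0,0],[-0.8,0,0],[-1,0,0],[-1,0,0]], turn=[[0,0,0],[0,0,0],[0,0,0],[0,0,0],[0,0,0],[0,0,0]])

```text
time_s: 6.5
tcp_pos: [0.5255, 0.0589, 0.1277]
tcp_rot: [2.499, 1.904, -0.0]
contact_force: [0.1, 0.4, -2.8]
grip_width: 0.34
grip_force: 59.7
```

```bash
python3 -c "
from h import *
rep()"
```

```text
t 6.5 rail x,y,z mm [-87.7  -0.2 127.7] ang 74.61 tilt [-0.0002 -0.    ] F [-0.38 -0.02 -2.77] T [0.02 0.07 0.02] g 0.34 59.7
```

Front is 15 mm past the nose with no side force. I'll continue.

Emit:
drive_tool(jaw=[0.2,0.2,0.2,0.2,0.2,0.2,0.2,0.2,0.2], travel=[[-0.2,0,0],[-0.4,0,0],[-0.6,0,0],[-0.8,0,0],[-1,0,0],[-1.2,0,0],[-1.4,0,0],[-1.6,0,0],[-1.6,0,0]], turn=[[0,0,0],[0,0,0],[0,0,0],[0,0,0],[0,0,0],[0,0,0],[0,0,0],[0,0,0],[0,0,0]])

```text
time_s: 7.4
tcp_pos: [0.5213, 0.0435, 0.1277]
tcp_rot: [2.499, 1.904, -0.0]
contact_force: [0.4, 0.4, -2.5]
grip_width: 0.345
grip_force: 59.7
```

```bash
python3 - <<'E'
from h import *
rep()
import pickle
im,d,p=pickle.load(open("d2.pkl","rb"))["top"]; W=cloud(d,p)
L=np.dstack([(W[...,:2]-RC)@EX,(W[...,:2]-RC)@EY,W[...,2]])
m=(abs(L[...,1])<.022)&(L[...,0]>0)&(L[...,0]<.09)&(L[...,2]>.049)&(L[...,2]<.056)&(abs(L[...,1])>.008)
x=L[m][:,0]; print("stop x",np.percentile(x,[2,50,98]))
m=(abs(L[...,1])<.005)&(L[...,0]>-.03)&(L[...,0]<.09)&(L[...,2]>.0435)
x=L[m]; print("screw x",np.sort(x[:,0])[:6], len(x))
hsv=cv2.cvtColor(im,cv2.COLOR_RGB2HSV)
b=(abs(L[...,1])<.02)&(abs(L[...,0])<.085)&(hsv[...,0]>8)&(hsv[...,0]<35)&(hsv[...,1]>110)&(hsv[...,2]>80)
n,l,st,ce=cv2.connectedComponentsWithStats(b.astype(np.uint8))
for i in range(1,n): print("gold",ce[i],st[i],(ray(p,*ce[i],.047)[:2]-RC)@EX,(ray(p,st[i,0],ce[i][1],.047)[:2]-RC)@EX)
E
```

```text
t 7.4 rail x,y,z mm [-7.180e+01 -1.000e-01  1.277e+02] ang 74.62 tilt [-0.0002  0.0001] F [-0.47  0.25 -2.46] T [ 0.02  0.05 -0.02] g 0.345 59.7
stop x [0.04612723 0.05288786 0.05971634]
screw x [-0.02751453 -0.02315888 -0.02180319 -0.02129345 -0.01498163 -0.01252091] 151
gold [349.2 259. ] [348 258   4   3  10] 0.01877320188563671 0.01653509205245895
gold [366.57142857 264.        ] [365 262   4   5  14] 0.053959205354526606 0.051035361003612445
```

The stop's centre is at rail x ≈ 53 mm and the sprung tip at about 16–17 mm, so contact should come with the origin near −12 mm. I'll approach to −25 first.

Emit:
drive_tool(jaw=[0.2,0.2,0.2,0.2,0.2,0.2,0.2,0.2,0.2,0.2], travel=[[-0.5,0,0],[-1,0,0],[-1.5,0,0],[-2.1,0,0],[-2.7,0,0],[-3.3,0,0],[-3.9,0,0],[-4.4,0,0],[-4.7,0,0],[-4.7,0,0]], turn=[[0,0,0],[0,0,0],[0,0,0],[0,0,0],[0,0,0],[0,0,0],[0,0,0],[0,0,0],[0,0,0],[0,0,0]])

```text
time_s: 8.4
tcp_pos: [0.5088, -0.002, 0.1277]
tcp_rot: [2.499, 1.904, -0.0]
contact_force: [-0.1, -0.5, -1.5]
grip_width: 0.34
grip_force: 59.7
```

```bash
python3 -c "
from h import *
rep()"
```

```text
t 8.4 rail x,y,z mm [-24.6   0.  127.7] ang 74.6 tilt [-0.0002  0.0001] F [ 0.47 -0.02 -1.49] T [-0.04  0.05  0.  ] g 0.34 59.7
```

Emit:
drive_tool(jaw=[0.2,0.2,0.2,0.2,0.2,0.2,0.2,0.2,0.2], travel=[[-0.15,0,0],[-0.3,0,0],[-0.45,0,0],[-0.6,0,0],[-0.75,0,0],[-0.9,0,0],[-1,0,0],[-1,0,0],[-1,0,0]], turn=[[0,0,0],[0,0,0],[0,0,0],[0,0,0],[0,0,0],[0,0,0],[0,0,0],[0,0,0],[0,0,0]])

```text
time_s: 9.3
tcp_pos: [0.5062, -0.011, 0.1277]
tcp_rot: [-2.498, -1.905, -0.0]
contact_force: [0.1, 0.3, -3.5]
grip_width: 0.335
grip_force: 59.7
```

```bash
python3 -c "
from h import *
rep()"
```

```text
t 9.3 rail x,y,z mm [-15.2  -0.  127.7] ang 74.64 tilt [ 0.0001 -0.    ] F [-0.34 -0.04 -3.53] T [ 0.01  0.04 -0.  ] g 0.335 59.7
```

Emit:
drive_tool(jaw=[0.2,0.2,0.2,0.2,0.2,0.2,0.2], travel=[[-0.1,0,0],[-0.2,0,0],[-0.3,0,0],[-0.4,0,0],[-0.5,0,0],[-0.5,0,0],[-0.5,0,0]], turn=[[0,0,0],[0,0,0],[0,0,0],[0,0,0],[0,0,0],[0,0,0],[0,0,0]])

```text
time_s: 10.0
tcp_pos: [0.5049, -0.0158, 0.1277]
tcp_rot: [-2.498, -1.905, -0.0]
contact_force: [-0.8, 0.0, -2.6]
grip_width: 0.341
grip_force: 59.6
```

```bash
python3 -c "
from h import *
rep()"
```

```text
t 10.0 rail x,y,z mm [-10.3  -0.  127.7] ang 74.65 tilt [0.0001 0.    ] F [ 0.18 -0.76 -2.6 ] T [0.18 0.01 0.03] g 0.341 59.6
```

Emit:
drive_tool(jaw=[0.2,0.2,0.2,0.2,0.2], travel=[[-0.1,0,0],[-0.2,0,0],[-0.25,0,0],[-0.25,0,0],[-0.25,0,0]], turn=[[0,0,0],[0,0,0],[0,0,0],[0,0,0],[0,0,0]])

```text
time_s: 10.5
tcp_pos: [0.5043, -0.0181, 0.1277]
tcp_rot: [-2.498, -1.905, -0.0]
contact_force: [1.1, 1.6, -2.5]
grip_width: 0.339
grip_force: 59.7
```

```bash
python3 -c "
from h import *
rep()"
```

```text
t 10.5 rail x,y,z mm [ -7.8  -0.  127.7] ang 74.66 tilt [0.0002 0.    ] F [-1.87  0.67 -2.46] T [0.4  0.01 0.03] g 0.339 59.7
```

Emit:
drive_tool(jaw=[0.2,0.2,0.2,0.2,0.2], travel=[[-0.07,0.03,0],[-0.07,0.06,0],[-0.07,0.09,0],[-0.07,0.11,0],[-0.07,0.11,0]], turn=[[0,0,0],[0,0,0],[0,0,0],[0,0,0],[0,0,0]])

```text
time_s: 11.0
tcp_pos: [0.505, -0.0191, 0.1276]
tcp_rot: [-2.498, -1.905, 0.0]
contact_force: [-1.1, 1.8, -3.5]
grip_width: 0.341
grip_force: 59.7
```

```bash
python3 -c "
from h import *
rep()"
```

```text
t 11.0 rail x,y,z mm [ -7.1   0.9 127.6] ang 74.65 tilt [-0.     -0.0004] F [-1.47 -1.54 -3.5 ] T [0.56 0.26 0.04] g 0.341 59.7
```

Emit:
drive_tool(jaw=[0.45,0.5,0.5,0.5,0.5,0.5,0.5,0.5,0.5], travel=[[0,0,0],[0,0,0],[0,0,0],[0,0,-0.3],[0,0,-1],[0,0,-3],[0,0,-5],[0,0,-7],[0,0,-7]], turn=[[0,0,0],[0,0,0],[0,0,0],[0,0,0],[0,0,0],[0,0,0],[0,0,0],[0,0,0],[0,0,0]])

```text
time_s: 11.9
tcp_pos: [0.5068, -0.0194, 0.2004]
tcp_rot: [2.496, 1.903, 0.007]
contact_force: [1.0, 0.3, -0.5]
grip_width: 0.5
grip_force: 0.0
```

```bash
python3 - <<'E'
from h import *
rep()
im,d,p=snap("wrist"); cv2.imwrite("pics/w5.png",im[...,::-1]); W=cloud(d,p)
L=np.dstack([(W[...,:2]-RC)@EX,(W[...,:2]-RC)@EY,W[...,2]])
def rect(m,n):
    if m.sum()<20: print(n,"none",m.sum()); return
    r=cv2.minAreaRect((L[m][:,:2]*1000).astype(np.float32)); print(n,m.sum(),np.round(r[0],1),np.round(r[1],1),round(r[2],1),np.median(L[m][:,2]))
rect((abs(L[...,0]+.008)<.04)&(abs(L[...,1])<.03)&(L[...,2]>.08)&(L[...,2]<.092),"vice")
w=(abs(L[...,0]+.008)<.04)&(abs(L[...,1]-.062)<.022)&(L[...,2]>.069)&(L[...,2]<.079); rect(w,"wing")
rect((abs(L[...,0]+.008)<.06)&(L[...,1]<.1)&(L[...,1]>-.05)&(L[...,2]>.046)&(L[...,2]<.053),"plate")
E
```

```text
t 11.9 rail x,y,z mm [ -7.3   2.7 200.4] ang 74.63 tilt [0.0018 0.0048] F [-0.54  0.91 -0.48] T [-0.01  0.03  0.02] g 0.5 0.0
vice 4843 [-8.4  0.1] [30.2 44.2] 89.7 0.08578998740696758
wing 1340 [-8.3 61.7] [10.5 39.9] 84.6 0.07279188259860728
plate 9843 [ 7.9 23.7] [118.2  88.4] 90.0 0.049473226914650836
```

View pics/w5.png

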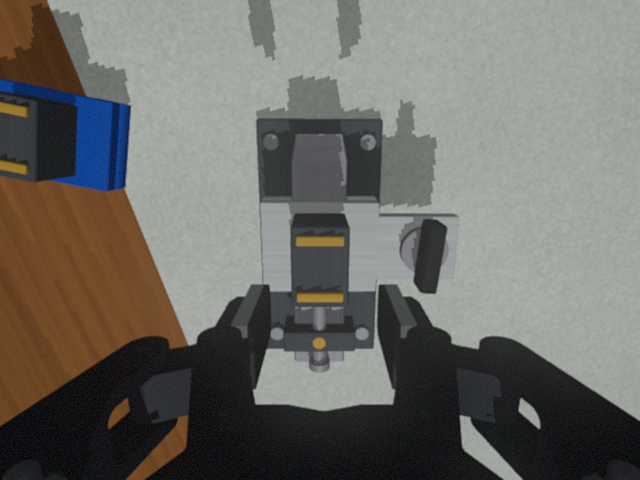

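The wrist view shows the carriage seated on the rail, with its block at (320,260) and its front on the screw at (320,315). The wing is at (430,256), turned about 5° clockwise. Measured wing size is 10.5×39.9 mm at rail (−8.3, 61.7), which matches the given 62 mm. I'll go above the knob.

```bash
python3 - <<'E'
from h import *
k=RC-.0083*EX+.0617*EY; print(k, rel((*k,.165),np.radians(69.3)))
E
```

```text
[ 0.56387408 -0.03419048] (array([0.09, 5.97, 3.42]), array([ 0.0028, -0.0013,  0.0934]))
```

Emit:
drive_tool(jaw=[0.45,0.45,0.45,0.45,0.45,0.45,0.45,0.45], travel=[[0,1,0],[0,2.5,0],[0.1,4,0],[0.1,5.5,0],[0.1,6,1],[0.1,6,2.2],[0.1,6,3],[0.1,6,3]], turn=[[0.003,-0.001,0.02],[0.003,-0.001,0.05],[0.003,-0.001,0.09],[0.003,-0.001,0.093],[0.003,-0.001,0.093],[0.003,-0.001,0.093],[0.003,-0.001,0.093],[0.003,-0.001,0.093]])

```text
time_s: 12.75
tcp_pos: [0.5614, -0.0339, 0.1656]
tcp_rot: [-2.581, -1.784, 0.01]
contact_force: [-0.0, -0.2, -0.8]
grip_width: 0.448
grip_force: 0.0
```

```bash
python3 - <<'E'
from h import *
rep()
im,d,p=snap("wrist"); W=cloud(d,p)
L=np.dstack([(W[...,:2]-RC)@EX,(W[...,:2]-RC)@EY,W[...,2]])
w=(abs(L[...,0]+.008)<.04)&(abs(L[...,1]-.062)<.022)&(L[...,2]>.070)&(L[...,2]<.078)
r=cv2.minAreaRect((L[w][:,:2]*1000).astype(np.float32)); print(r)
k=RC+r[0][0]/1e3*EX+r[0][1]/1e3*EY; print(rel((*k,.132),np.radians(69.3)))
E
```

```text
t 12.75 rail x,y,z mm [ -7.9  59.3 165.6] ang 69.32 tilt [-0.0026 -0.007 ] F [ 0.23  0.04 -0.82] T [-0.04 -0.02 -0.01] g 0.448 0.0
((-8.134648323059082, 62.18288803100586), (9.799595832824707, 39.868865966796875), 84.85538482666016)
(array([0.04, 0.25, 3.45]), array([-0.0055,  0.002 ,  0.0003]))
```

Emit:
drive_tool(jaw=[0.45,0.45,0.45,0.45,0.45,0.45], travel=[[0.03,0.1,0],[0.04,0.25,0.5],[0.04,0.25,1.2],[0.04,0.25,1.8],[0.04,0.25,2],[0.04,0.25,2]], turn=[[-0.005,0.002,0],[-0.005,0.002,0],[-0.005,0.002,0],[-0.005,0.002,0],[-0.005,0.002,0],[-0.005,0.002,0]])

```text
time_s: 13.4
tcp_pos: [0.5654, -0.0347, 0.1472]
tcp_rot: [2.584, 1.786, 0.002]
contact_force: [0.4, -0.7, 0.1]
grip_width: 0.451
grip_force: 0.0
```

```bash
python3 - <<'E'
from h import *
rep()
k=RC-.0082*EX+.0620*EY; print(rel((*k,.132),np.radians(69.3)))
E
```

```text
t 13.4 rail x,y,z mm [ -8.2  63.3 147.2] ang 69.32 tilt [0.0005 0.0012] F [0.53 0.56 0.09] T [-0.03 -0.01 -0.03] g 0.451 0.0
(array([-0.02, -0.13,  1.52]), array([ 0.0012, -0.0005,  0.0003]))
```

Emit:
drive_tool(jaw=[0.45,0.45,0.45,0.45,0.45], travel=[[0,-0.13,0.5],[0,-0.13,1],[0,-0.13,1],[0,-0.13,1],[0,-0.13,1]], turn=[[0,0,0],[0,0,0],[0,0,0],[0,0,0],[0,0,0]])

```text
time_s: 13.9
tcp_pos: [0.5646, -0.0343, 0.1378]
tcp_rot: [2.583, 1.786, 0.003]
contact_force: [-0.5, 0.1, 1.5]
grip_width: 0.45
grip_force: 0.0
```

```bash
python3 - <<'E'
from h import *
rep()
k=RC-.0082*EX+.0620*EY; print(rel((*k,.132),np.radians(69.3)))
E
```

```text
t 13.9 rail x,y,z mm [ -8.4  62.4 137.8] ang 69.32 tilt [0.0009 0.0023] F [ 0.06 -0.55  1.55] T [0.02 0.03 0.  ] g 0.45 0.0
(array([-0.03, -0.04,  0.58]), array([ 0.0023, -0.0009,  0.0003]))
```

Emit:
drive_tool(jaw=[0.45,0.45,0.45,0.3,0.2,0.05,0.05,0.05,0.05], travel=[[0,-0.04,0.3],[0,-0.04,0.5],[0,-0.04,0.5],[0,-0.04,0.5],[0,-0.04,0.5],[0,-0.04,0.5],[0,-0.04,0.5],[0,-0.04,0.5],[0,-0.04,0.5]], turn=[[0.002,-0.001,0],[0.002,-0.001,0],[0.002,-0.001,0],[0.002,-0.001,0],[0.002,-0.001,0],[0.002,-0.001,0],[0.002,-0.001,0],[0.002,-0.001,0],[0.002,-0.001,0]])

```text
time_s: 14.8
tcp_pos: [0.5645, -0.0342, 0.1329]
tcp_rot: [2.584, 1.786, 0.001]
contact_force: [0.6, -1.2, 2.1]
grip_width: 0.1
grip_force: 61.5
```

```bash
python3 - <<'E'
from h import *
rep()
E
```

```text
t 14.8 rail x,y,z mm [ -8.4  62.3 132.9] ang 69.31 tilt [0.    0.001] F [1.01 0.91 2.06] T [-0.06 -0.18 -0.04] g 0.1 61.5
```

Emit:
drive_tool(jaw=[0.05,0.05,0.05,0.05,0.05,0.05,0.05,0.05,0.05,0.05], travel=[[-0.06,0.0,0],[-0.12,0.01,0],[-0.12,0.01,0],[-0.12,0.01,0],[-0.12,0.01,0],[-0.12,0.01,0],[-0.12,0.01,0],[-0.12,0.01,0],[-0.12,0.01,0],[-0.12,0.01,0]], turn=[[0,0,0],[0,0,0],[0,0,0],[0,0,0.08],[0,0,0.18],[0,0,0.28],[0,0,0.38],[0,0,0.48],[0,0,0.55],[0,0,0.55]])

```text
time_s: 15.8
tcp_pos: [0.5646, -0.0359, 0.1331]
tcp_rot: [2.97, 1.016, 0.002]
contact_force: [3.6, -0.2, 4.4]
grip_width: 0.1
grip_force: 61.6
```

```bash
python3 - <<'E'
from h import *
rep()
E
```

```text
t 15.8 rail x,y,z mm [ -6.9  62.8 133.1] ang 37.78 tilt [0.0005 0.0024] F [-0.73  3.56  4.36] T [-0.27 -0.66  0.03] g 0.1 61.6
```

Emit:
drive_tool(jaw=[0.05,0.05,0.05,0.05,0.05,0.05,0.05], travel=[[0.05,0,0],[0.085,0,0],[0.085,0,0],[0.085,0,0],[0.085,0,0],[0.085,0,0],[0.085,0,0]], turn=[[0,0,0],[0,0,0.06],[0,0,0.12],[0,0,0.18],[0,0,0.24],[0,0,0.28],[0,0,0.28]])

```text
time_s: 16.5
tcp_pos: [0.5651, -0.0357, 0.1331]
tcp_rot: [3.083, 0.594, 0.002]
contact_force: [3.5, -3.4, 5.1]
grip_width: 0.094
grip_force: 61.8
```

```bash
python3 - <<'E'
from h import *
rep()
E
```

```text
t 16.5 rail x,y,z mm [ -7.2  63.2 133.1] ang 21.81 tilt [0.0008 0.0021] F [2.34 4.31 5.09] T [-0.78 -0.67  0.21] g 0.094 61.8
```

Emit:
drive_tool(jaw=[0.05,0.05,0.05,0.05,0.05], travel=[[0,0,0],[0,0,0],[0,0,0],[0,0,0],[0,0,0]], turn=[[0,0,0.05],[0,0,0.1],[0,0,0.15],[0,0,0.18],[0,0,0.18]])

```text
time_s: 17.0
tcp_pos: [0.5654, -0.0355, 0.1332]
tcp_rot: [3.124, 0.315, 0.003]
contact_force: [4.3, -3.3, 5.7]
grip_width: 0.096
grip_force: 62.0
```

```bash
python3 - <<'E'
from h import *
rep()
E
```

```text
t 17.0 rail x,y,z mm [ -7.5  63.5 133.2] ang 11.53 tilt [0.0019 0.0018] F [1.99 4.99 5.69] T [-0.63 -0.78  0.36] g 0.096 62.0
```

Knob is at about 1.10 rad. The moment has risen to 0.36 N m, about 0.14 above friction, which means roughly 30 N on the pad. Releasing and retreating now.

Emit:
drive_tool(jaw=[0.2,0.35,0.4,0.4,0.4,0.4,0.4,0.4,0.4,0.4], travel=[[0,0,0],[0,0,0],[0,0,0],[0,0,-0.5],[0,0,-1.5],[0,0,-3.5],[0,0,-6],[0,0,-9],[0,0,-10],[0,0,-10]], turn=[[0,0,0],[0,0,0],[0,0,0],[0,0,0],[0,0,0],[0,0,0],[0,0,0],[0,0,0],[0,0,0],[0,0,0]])

```text
time_s: 18.0
tcp_pos: [0.5653, -0.0347, 0.2344]
tcp_rot: [-3.126, -0.314, -0.005]
contact_force: [-0.3, 0.2, 0.4]
grip_width: 0.401
grip_force: 0.0
```

```bash
python3 - <<'E'
from h import *
rep()
im,d,p=snap("wrist"); cv2.imwrite("pics/w8.png",im[...,::-1]); W=cloud(d,p)
L=np.dstack([(W[...,:2]-RC)@EX,(W[...,:2]-RC)@EY,W[...,2]])
def rect(m,n):
    r=cv2.minAreaRect((L[m][:,:2]*1000).astype(np.float32)); print(n,m.sum(),np.round(r[0],1),np.round(r[1],1),round(r[2],1),np.median(L[m][:,2]))
rect((abs(L[...,0]+.008)<.04)&(abs(L[...,1])<.03)&(L[...,2]>.08)&(L[...,2]<.092),"vice")
rect((abs(L[...,0]+.008)<.04)&(abs(L[...,1]-.062)<.025)&(L[...,2]>.069)&(L[...,2]<.079),"wing")
E
```

```text
t 18.0 rail x,y,z mm [ -8.1  63.2 234.4] ang 11.46 tilt [0.0032 0.0003] F [-0.12 -0.33  0.35] T [-0.01 -0.02  0.01] g 0.401 0.0
vice 1474 [-0.7  0.4] [30.8 27.1] 89.1 0.08561702547903573
wing 956 [-8.2 62.7] [10.  39.5] 28.6 0.07333744038291305
```

View pics/w8.png

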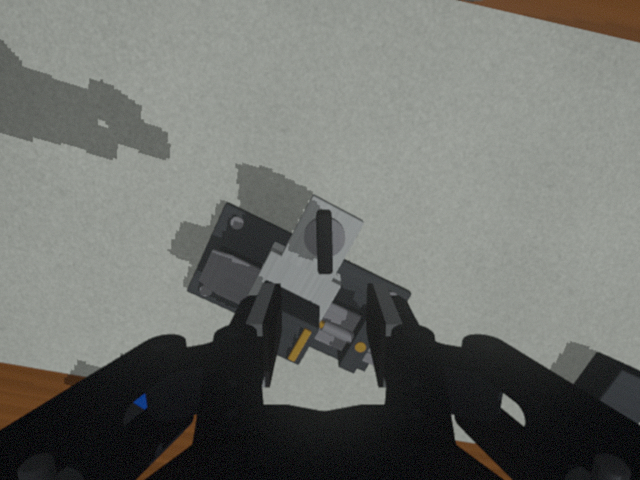

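The wing at (324,240) has stayed at about 1.06 rad. The carriage is still at rail x ≈ −8.2, about 3–4 mm into the sprung tip, and the gripper is clear. Handing in.

```bash
python3 -c "
from cell import *
print(finish_job())"
```

```text
the job is handed in; nothing more can be done
None
```

I handed the job in at about 18 s; no verdict was returned. By my last measurements, the vice is seated on the rail and pressing 3–4 mm into the sprung tip. Its knob is at about 1.06 rad, with an estimated 30 N on the pad, and the gripper is clear.

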